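# Lock the clevis pin with its R-clip

### The arm

A 6-joint arm with a two-finger parallel gripper is mounted at the origin on the work surface. World frame = base frame: x ahead of the robot, y to its left, z up, the work surface at z = 0. Lengths are in m, angles in rad, forces in N, time in s.
With the tool pointing down it reaches from about 0.35 to 0.975 m from the base axis. Payload 4.9 kg.
Tool frame: the origin (TCP) lies at the very end of the fingers, on their centre line; the grasp point (between the pads) lies 19 mm behind it (manip.grasp_offset is the distance from the TCP to the grasp point, in m); z points along the fingers, y is the line along which they close (so a half turn about z gives the same grasp; the last joint's range is limited). The gripper opens to 85 mm and grips with 20 to 120 N. Pads are 22 mm wide; open, the fingers measure 114 mm over their backs; the gripper's body (76 mm by 85 mm) begins 54 mm behind the grasp point. The pads swing forward as they close: fully open they stand 13 mm farther back than shut.
Start: joints at [-1.299, 0.053, 1.613, -0, 1.476, -0.119], TCP at [0.238, -0.578, 0.231] pointing down, gripper open.
Joint ranges: [-3.01, 3.01], [-1.01, 2.22], [0.06, 2.58], [-1.02, 4.17], [0.09, 2.62], [-3.14, 3.14]. Speed limits (rad/s): [2.57, 2.57, 3.14, 3.14, 3.14, 3.14].

### API

Orientations are given as a unit quaternion [w, x, y, z].
In Python, from plant import manip, eyes, job_done, models gives the robot as it stands.
- The arm moves only by the tool servo_tool, never from a script. Its argument "motion" is one flat list of numbers, 5 for each row, row after row: the opening, from -1 (shut) to 1 (fully open), then the shift along the tool's x, y, z normalised to -1 to 1, where 1 is 120 mm, then the turn about the tool's z normalised to -1 to 1, where 1 is 45 degrees. A call has 1 to 5 rows; each row is the pose to reach, as a shift and turn from the pose commanded when the call began, along the tool's axes at that moment; what a row does not reach only later rows make up. A row lasts 1/8 s, in which the tool goes at most 62.5 mm and 10.7 degrees, less where a joint would pass 70% of its speed; a pose out of reach is approached as far as the arm can. A call with a number of a shift or a turn outside -1 to 1 is refused whole. A call with a gripper value outside its range is refused whole. The fingers move at their own pace and stop on an object; the grip force is fixed at half the most. Time passes only in rows, so rows that repeat a pose let the fingers close. It gives the time, the measured TCP pose, the force, the opening and the grip force at its end, in the units of the state.
- manip.state(): the state, without advancing time (a new reading comes with each control period).
- eyes.grab_frame(name): name is "side" or "top" or "wrist"; returns (picture, depth): 480x640x3 uint8, red, green, blue; 480x640 float32, m along the optical axis (not along the pixel's ray), 0 where there is no reading.
- eyes.camera_params(name): a dict with "fov_y" (degrees; the focal length in pixels is half the picture's height over the tangent of half this angle, whatever the lens; pixels are square), "cx", "cy" (the principal point, pixels), "pose" (4x4, takes a point from camera to world coordinates); the wrist camera has in their place "T_tool_cam" (4x4, takes a point from camera to tool coordinates, whose origin is the TCP and whose axes are the flange's). Camera axes: x right, y up, looking along -z (the intrinsics and any distortion apply to the point x, -y, -z); pixel columns grow to the right and rows downward; lengths in m; the calibration is good to about 2 mm. A picture is of the moment at which its call begins: read the wrist's pose just before it. camera_params takes no time and is no camera call.
- job_done(): hands the job in; it is judged then, once.
Trained networks look in the newest picture that a camera, given by its name, has taken for a name from the list of things; names that differ only in an ending like _2 or _b are one class to them, and where a whole thing is asked for, a point or a joint stands for the part that bears it (a point fixed in the world has none). Each returns a list of dicts, best first, with "p" (0 to 1); they miss things now and then, are a little off and sometimes report something else, mostly with a low value. They report only what shows in the picture. A call takes as long as a camera call. They do not tell look-alikes from the thing itself.
- models.regions_of(camera, label): "mask" (480x640 bool, what is visible of it) and "pixel" ([column, row] in pixels, amid what is visible of it).
The state is a dict: "time": time; "joint_pos": joint angles; "joint_vel": joint speeds; "joint_efforts": joint torques, N m; "tool_pos": TCP position; "tool_rot": TCP orientation; "contact_force": force on the tool from outside, world axes, zero at the start; "ft_torque": the same for the moment, N m; "gripper_width": opening from 0.0 (shut) to 1.0 (fully open); "grasp_force": force on a finger pad.
Only numpy, scipy, OpenCV 4.12 (cv2) and the standard library are available. Lean on these libraries where they do the work, as an engineer would, in place of code of your own. Each camera call takes 0.05 s, during which the arm holds its last target. There are 200 camera calls.

### The job

Push the yellow-headed pin of the clevis bracket fully home, then take the orange-headed R-clip out of the white rack and push its straight leg down through the cross hole at the pin's free end until the bow springs over the pin and the clip's shoulder rests on it, and let go. Press by feel, never harder than about 3 kg (30 N), and leave the dowels, jar and pliers where they are.

Things in the scene. Friction and masses are not known exactly. Their poses are not given: they have to be found in the camera images.
- bracket: Clevis bracket, fixed: dark base plate 12 mm high (local x -35 to 115, y -40 to 40 mm), two aluminium cheeks 36 mm wide in x (y -25 to -15 and 15 to 25 mm), round tops 89 mm high, a steel link between them towards +x, up to 82 mm high. Origin: underside of the plate, below the pin's axis, midway between the cheeks; z up, y along the pin. Pin axis level, 75 mm above the origin.
- pin (a joint): How far the pin is pushed along the bracket's +y: starts at 0 to 0.012 m; 0.030 = home, stopped, head and its rubber washer against the cheek; about 3 N of friction. Steel pin 18 mm in diameter. It can also roll about its axis by 14 degrees either way: its cross hole may start 11 degrees off upright, and an entering leg turns it straight.
- pin_head (a point): Centre of the outer (-y) face of the pin's yellow head (28 mm in diameter, 8 mm thick), on the pin's axis; moves with the pin. Push here towards the bracket's +y.
- pin_hole (a point): Point on the pin's axis amid its cross hole; moves and rolls with the pin; y along the pin, z along the hole. Hole 6 x 6 mm, right through (mouth 9 mm above this point), 11 mm from the pin's free end. With the pin home it lies 18 mm beyond the +y cheek (bracket y = 43 mm); before that it is in or close to the cheek.
- rack: White plastic block, fixed, 45 mm high (local x -25 to 35, y -80 to 80 mm). Origin: underside, z up. Three slots at y = -50, 0, 50 mm, leg holes at x = 0, 6.5 mm wide, floor 4 mm above the table; one holds the clip, the others black-headed dowels, in any order. The clip stands loosely, leaning up to 0.1 rad, bow towards the rack's +x; draw it straight up 50 mm to clear.
- clip: Steel R-clip, 50 g, orange moulded head x -8 to 16, y -6 to 6, z 0 to 28 mm (grip it across x or y), eye 10 mm higher. Origin: on the leg's axis at the head's underside; z up along the leg. A shoulder 10 mm in diameter round the leg, z 0 to -11 mm, rests on the pin when the clip is home, the pin's axis then 20 mm below the origin. Push in with its xz plane square to the pin, bow on either side.
- leg_tip (a point): Lower end of the clip's straight leg, 62 mm below the clip's origin. Leg 5 mm in diameter, its end a half ball.
- bow (a joint): How far the clip's bow (4 mm wire at the clip's +x) is sprung out, rad: 0 relaxed, about 0.12 passing the pin's widest place, 0 again once over. Bow: 12 mm from the leg's axis at z -12 to -22, 6.5 mm at z = -32, flared to 14 mm at z = -43 mm. Springing it over takes 5 to 15 N of push, while the clip's origin is 45 to 25 mm above the pin's axis.
- dowel_a: Bystander: dowel with a black knob 18 mm in diameter, 16 mm high, 5 mm stem, standing in the rack. Origin at the knob's underside.
- dowel_b: Bystander: the same as dowel_a.
- jar: Bystander: clear jar with a blue cap, 60 mm in diameter, 85 mm high. Origin under its centre.
- pliers: Bystander: black-handled pliers lying on the table, 170 mm long, 15 mm high.
Mind the look-alikes: they are no part of the job. What is shaped like the clip but green is not meant. Leave any brown look-alike of the bracket alone.

How it is judged:
On the way, in this order (a step that is already met when the one before it is completed fails the run):
1. the pin is pushed home (value of joint pin above 0.0275 m), for 0.2 s.
2. the clip's leg has entered the cross hole, the pin still home (value of joint pin above 0.0265 m and x of leg_tip in the frame of pin_hole between -0.005 and 0.005 m and y of leg_tip in the frame of pin_hole between -0.005 and 0.005 m and z of leg_tip in the frame of pin_hole below 0.004 m and z of clip in the frame of pin_hole above 0.03 m and angle between the z axis of clip and the z axis of pin_hole, either way round below 0.3 rad), for 0.05 s.
At the end, for the whole second after the job is handed in: Pin within 3.5 mm of home; leg through the cross hole (clip's origin within 6 mm of its axis, leg within 0.3 rad of it), shoulder on the pin (origin at most 22.5 mm from the pin's axis along the hole); bow sprung back below the pin (under 0.04 rad); clip released and at rest (value of joint pin above 0.0265 m and x of clip in the frame of pin_hole between -0.006 and 0.006 m and y of clip in the frame of pin_hole between -0.005 and 0.005 m and z of clip in the frame of pin_hole between 0.016 and 0.0225 m and angle between the z axis of clip and the z axis of pin_hole, either way round below 0.3 rad and value of joint bow below 0.04 rad and linear speed of clip below 0.02 m/s); the robot touches nothing.
It fails at once if the clip is pressed on the bracket or its pin with more than 30 N (contact force between clip and bracket above 30 N).
It fails at once if the gripper presses the bracket or its pin with more than 30 N (contact force between any of the fingers, the arm and bracket above 30 N).
It fails at once if a dowel, the jar or the pliers is moved more than 30 mm (distance of any of dowel_a, dowel_b, jar, pliers from where it was at the start of the episode above 0.03 m).
It also fails if it takes over 69 s, if anything falls off the work surface, if the arm or the gripper's body presses on something with over 40 N, if the wrist force passes 120 N, or if a joint passes its speed limit or range.

## Working session

There is one attempt and no reset: what is moved stays moved. The work goes in short steps, Python scripts to look and compute and a tool call to move; the robot and the scene stay as the last step left them, time stands still between calls to the robot, and variables do not carry over. Pictures are saved under pics/ and viewed, at most 10 in all, crops included, and the job is handed in when it is done.

Besides the shell and the picture viewer there is one more tool, called after ">>>" by a JSON object that holds its "method" and its "body", one argument or row to a line. servo_tool: Moves the arm, as the interface text tells. Its arguments: {"type":"object","properties":{"motion":{"type":"array","items":{"type":"number","minimum":-1,"maximum":1}}},"required":["motion"]}

```bash
mkdir -p pics; ls; cat > h.py <<'E'
import numpy as np, cv2
from plant import manip, eyes, job_done, models
from scipy.spatial.transform import Rotation as R
def T_tool(s=None):
    s=s or manip.state(); q=s["tool_rot"]; T=np.eye(4)
    T[:3,:3]=R.from_quat([q[1],q[2],q[3],q[0]]).as_matrix(); T[:3,3]=s["tool_pos"]; return T
def grab(n):
    T=T_tool(); im,d=eyes.grab_frame(n); p=eyes.camera_params(n)
    P=np.array(p["pose"]) if "pose" in p else T@np.array(p["T_tool_cam"])
    return im,d,P,p
def cloud(d,P,p):
    f=240/np.tan(np.radians(p["fov_y"])/2)
    v,u=np.mgrid[0:480,0:640]
    c=np.stack([(u-p["cx"])/f*d,-(v-p["cy"])/f*d,-d,np.ones_like(d)],-1)
    return (c@P.T)[...,:3]
def save(n,im): cv2.imwrite("pics/"+n,im[...,::-1])
E
python3 - <<'E'
from h import *
ims=[]
for n in("side","top"):
    im,d,P,p=grab(n); print(n,{k:v for k,v in p.items() if k!="pose"},P.round(3).tolist())
    C=cloud(d,P,p); np.savez(n+".npz",im=im,C=C,d=d)
    save(n+".png",im)
    for l in("bracket","pin_head","rack","clip","dowel_a","jar","pliers"):
        for r in models.regions_of(n,l):
            m=r["mask"]&(d>0); print(l,round(r["p"],2),np.round(r["pixel"]),np.median(C[m],0).round(3) if m.any() else None, m.sum())
print(eyes.camera_params("wrist"))
print(manip.state(), manip.grasp_offset)
E
```

```text
pics
side {'fov_y': 46.332971773032774, 'cx': 323.4413649806541, 'cy': 252.82862811632805} [[-0.798, 0.434, -0.418, 0.059], [-0.602, -0.553, 0.576, 0.553], [0.019, 0.712, 0.702, 0.83], [0.0, 0.0, 0.0, 1.0]]
bracket 0.65 [342. 186.] [ 0.608 -0.275  0.057] 1042
bracket 0.56 [296. 252.] [ 0.577 -0.06   0.02 ] 3291
pin_head 0.51 [438. 237.] [ 0.35  -0.226  0.084] 154
pin_head 0.5 [317. 223.] [ 0.562 -0.125  0.082] 210
rack 0.81 [214. 391.] [0.474 0.264 0.044] 4009
clip 0.89 [280. 325.] [0.492 0.082 0.011] 334
clip 0.69 [226. 342.] [0.503 0.205 0.084] 258
clip 0.17 [215. 369.] [0.479 0.25  0.081] 115
dowel_a 0.74 [214. 370.] [0.48  0.249 0.08 ] 142
dowel_a 0.54 [205. 398.] [0.466 0.296 0.079] 180
jar 0.55 [342. 185.] [ 0.607 -0.275  0.058] 974
pliers 0.93 [412. 199.] [ 0.489 -0.39   0.013] 650
top {'fov_y': 47.59839216126907, 'cx': 312.4642383854472, 'cy': 235.46299127508001} [[0.022, 0.997, -0.078, 0.411], [-0.999, 0.024, 0.026, -0.018], [0.028, 0.077, 0.997, 1.252], [0.0, 0.0, 0.0, 1.0]]
bracket 0.93 [359. 302.] [ 0.357 -0.159  0.015] 2539
bracket 0.57 [324. 200.] [ 0.588 -0.068  0.016]
[... 859 characters left out ...]
: array([-1.29899579e+00,  5.26669028e-02,  1.61289638e+00, -3.67966644e-05,
        1.47602648e+00, -1.18989845e-01]), 'joint_vel': array([ 0.00072222,  0.00094167, -0.00088684,  0.00037483,  0.00112856,
        0.00084447]), 'joint_efforts': array([ 2.23752559e-04, -3.93639314e+01, -3.70441890e+01, -1.41467522e-04,
        3.81855170e-04, -3.13312341e-06]), 'tool_pos': array([ 0.23806439, -0.57785672,  0.23132628]), 'tool_rot': array([ 2.84335465e-06,  9.80970680e-01,  1.94155929e-01, -1.81516967e-05]), 'contact_force': array([-0.10425311, -0.43368658,  0.48962013]), 'ft_torque': array([-0.02850693,  0.01275545,  0.00420602]), 'grasp_force': 0.0, 'gripper_width': 1.0016314276599292} 0.0187
```

View pics/top.png

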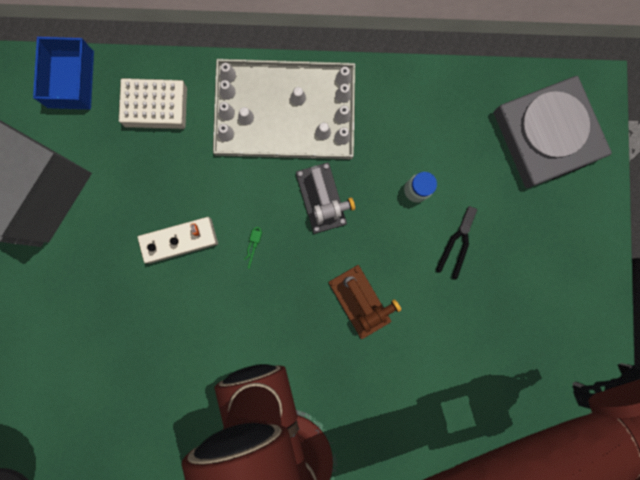

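View pics/side.png

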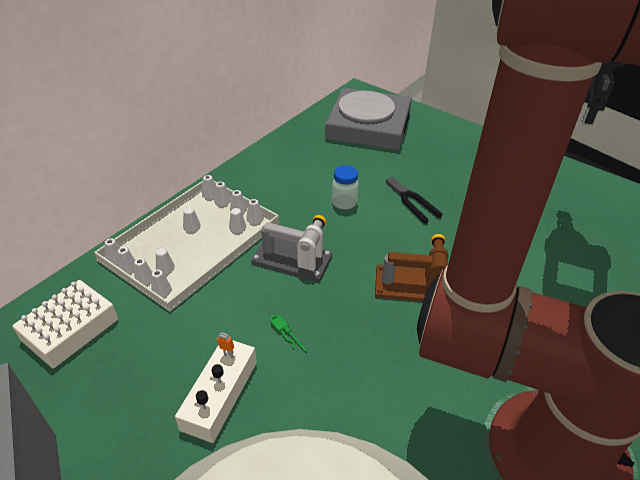

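The top view shows the gray bracket at about (324,200), with its yellow head at (350,204). The orange clip is in the rack's right slot at (195,231), and the brown bracket and green clip are look-alikes. Next I fit the bracket and rack yaw.

```bash
python3 - <<'E'
from h import *
S={n:dict(np.load(n+".npz")) for n in("top","side")}
for n in S:
    C=S[n]["C"]; im=S[n]["im"].astype(int); print(n,"table z",np.median(C[(abs(C[...,0]-.45)<.03)&(abs(C[...,1]-.0)<.05)],0).round(4))
    x,y,z=np.moveaxis(C,-1,0); r,g,b=np.moveaxis(im,-1,0)
    box=lambda a,bb,c,d:(x>a)&(x<bb)&(y>c)&(y<d)
    green=(g>1.3*r)&(g>1.2*b)
    def rect(m,l):
        (c,s,a)=cv2.minAreaRect((C[m][:,:2]*1000).astype(np.float32)); print(l,np.round(c,1),np.round(s,1),round(a,1),m.sum())
    bk=box(.5,.66,-.14,.0)&~green
    rect(bk&(z>.007)&(z<.02),"plate")
    yel=(r>150)&(g>100)&(b<90)&box(.5,.65,-.17,-.08)&(z>.05); print("head",C[yel].mean(0).round(4),yel.sum(),C[yel].min(0).round(3),C[yel].max(0).round(3))
    t=bk&(z>.073)&~yel; rect(t,"tops"); 
    t=bk&(z>.066)&(z<.0845)&~yel; print("pinpts",t.sum())
    rk=box(.42,.56,.15,.36)
    rect(rk&(z>.038)&(z<.05)&(r>150)&(b>130),"rack")
    k=rk&(z>.06)&(r<70)&(g<70); 
    _,lab=cv2.connectedComponents(k.astype(np.uint8))
    for i in range(1,lab.max()+1):
        if (lab==i).sum()>20: print("knob",C[lab==i].mean(0).round(4),(lab==i).sum())
    o=rk&(r>150)&(g<120)&(b<80)&(z>.055); print("clip",C[o].mean(0).round(4),C[o].min(0).round(4),C[o].max(0).round(4),o.sum()); rect(o,"cliprect")
E
```

```text
top table z [4.496e-01 3.000e-04 1.000e-03]
plate [595.4 -68. ] [150.3  80.8] 17.8 1326
head [ 0.5741 -0.1319  0.0879] 35 [ 0.563 -0.137  0.082] [ 0.585 -0.126  0.094]
tops [600.  -74.4] [122.9  83.4] 24.4 840
pinpts 523
rack [488.8 251. ] [ 61. 161.] 17.2 1626
knob [0.483  0.2483 0.0824] 40
knob [0.4688 0.2955 0.0826] 43
clip [0.5077 0.2011 0.0921] [0.5001 0.1983 0.0862] [0.5176 0.2054 0.0959] 17
cliprect [508.3 201.1] [ 5.9 17.7] 80.8 17
side table z [4.496e-01 2.100e-03 3.000e-04]
plate [591.9 -69.3] [150.3  84.3] 16.4 1511
head [ 0.5682 -0.1343  0.0859] 38 [ 0.557 -0.141  0.076] [ 0.58  -0.127  0.09 ]
tops [598.8 -82.8] [119.7  87.7] 17.2 857
pinpts 797
rack [487.2 248.6] [ 61.6 162.5] 16.9 2382
knob [0.4793 0.2498 0.0783] 120
knob [0.4647 0.2975 0.0786] 132
clip [0.5039 0.2068 0.0828] [0.4935 0.1961 0.0646] [0.5184 0.2118 0.0954] 129
cliprect [506.5 204.2] [25.2 11.1] 16.4 129
```

>>> {"method": "servo_tool", "body": {
  "motion": [-1,0.5,-0.5,0,-0.2,-1,1,-1,0,-0.4,-1,1,-1,0,-0.6,-1,1,-1,0,-0.8,-1,1,-1,0,-0.95]
}}

```text
time: 1.42
tool_pos: [0.3037, -0.4206, 0.2316]
tool_rot: [0.0, 0.841, 0.541, -0.0]
contact_force: [-0.3, 0.2, 0.6]
gripper_width: -0.002
grasp_force: 0.0
```

>>> {"method": "servo_tool", "body": {
  "motion": [-1,0.3,0.3,0,-0.2,-1,0.6,0.6,0,-0.4,-1,0.9,0.9,0,-0.6,-1,1,1,0,-0.8,-1,1,1,0,-0.935]
}}

```text
time: 2.05
tool_pos: [0.464, -0.3619, 0.2312]
tool_rot: [-0.0, 0.591, 0.807, 0.0]
contact_force: [-0.0, 0.2, 0.4]
gripper_width: 0.003
grasp_force: 0.0
```

>>> {"method": "servo_tool", "body": {
  "motion": [-1,0.3,0.3,0,0,-1,0.6,0.6,0,0,-1,0.9,0.9,0,0,-1,1,1,0,0,-1,1,1,0,0]
}}

```text
time: 2.68
tool_pos: [0.542, -0.2122, 0.2313]
tool_rot: [0.0, 0.593, 0.805, -0.0]
contact_force: [0.4, 0.4, -0.3]
gripper_width: 0.001
grasp_force: 0.0
```

```bash
cat >> h.py <<'E'
def bk(C,o=(.5557,-.0803),a=17.2):
    a=np.radians(a); q=C[...,:2]-np.array(o); return np.stack([q[...,0]*np.cos(a)+q[...,1]*np.sin(a),-q[...,0]*np.sin(a)+q[...,1]*np.cos(a),C[...,2]],-1)
E
python3 - <<'E'
from h import *
im,d,P,p=grab("wrist"); C=cloud(d,P,p); save("w1.png",im); B=bk(C); np.savez("w1.npz",im=im,C=C,d=d)
r,g,b=np.moveaxis(im.astype(int),-1,0); x,y,z=np.moveaxis(B,-1,0)
y1=(r>130)&(g>85)&(b<90)&(z>.05)&(abs(x)<.05)
q=B[y1]; print("head",y1.sum(),q.mean(0),np.percentile(q,[2,98],0).round(4))
near=(d>0)&(abs(x-.04)<.1)&(abs(y)<.07)
m=near&(z>.008)&(z<.016)&~((g>1.3*r)); c,s,a=cv2.minAreaRect((C[m][:,:2]*1000).astype(np.float32)); print("plate",c,s,a)
for s in (-20,20):
    m=near&(abs(y-s/1000)<.004)&(z>.08); print("cheek",s,B[m].mean(0).round(4),z[m].max() if m.any() else 0)
m=near&(z>.078)&(y>.027); print("pin free",B[m].min(0),B[m].max(0),m.sum())
m=near&(z>.08)&(y<-.027)&~y1; print("pin shank",B[m].mean(0),m.sum())
E
```

```text
head 447 [-0.00199638 -0.0554137   0.08490093] [[-0.0133 -0.0593  0.0757]
 [ 0.0119 -0.0517  0.089 ]]
plate (602.796630859375, -68.64832305908203) (178.8201141357422, 105.88052368164062) 6.455371379852295
cheek -20 [-0.0009 -0.0202  0.086 ] 0.0900498230780149
cheek 20 [-0.0017  0.0189  0.0858] 0.09004628960512834Traceback (most recent call last):
  File "<stdin>", line 10, in <module>
    return umr_minimum(a, axis, None, out, keepdims, initial, where)
ValueError: zero-size array to reduction operation minimum which has no identity
```

View pics/w1.png

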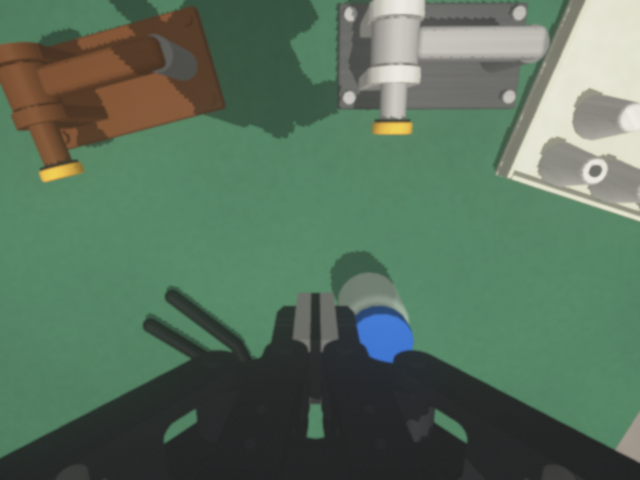

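The wrist view shows the yellow head at (393,128), nearly aligned with the tool. The head is at bracket x = -1.5 mm with its face at y ≈ -59.5 mm, and the jar is well clear. Next I lower the tool behind the head.

>>> {"method": "servo_tool", "body": {
  "motion": [-1,0.1,0.3,0.3,0,-1,0.225,0.42,0.6,0,-1,0.225,0.42,0.9,0,-1,0.225,0.42,1,0,-1,0.225,0.42,1,0]
}}

```text
time: 3.35
tool_pos: [0.5812, -0.173, 0.1109]
tool_rot: [-0.001, 0.594, 0.804, -0.0]
contact_force: [-0.1, 0.4, 0.6]
gripper_width: -0.001
grasp_force: 0.0
```

>>> {"method": "servo_tool", "body": {
  "motion": [-1,0,0,0.2,0,-1,0,0,0.36,0,-1,0,0,0.36,0]
}}

```text
time: 3.72
tool_pos: [0.581, -0.1719, 0.067]
tool_rot: [-0.001, 0.594, 0.805, -0.0]
contact_force: [-0.5, -0.2, -0.7]
gripper_width: -0.002
grasp_force: 0.0
```

>>> {"method": "servo_tool", "body": {
  "motion": [-1,0.03,0,0,0,-1,0.06,0,0,0,-1,0.09,0,0,0,-1,0.12,0,0,0,-1,0.12,0,0,0]
}}

```text
time: 4.35
tool_pos: [0.5776, -0.1578, 0.0682]
tool_rot: [0.0, 0.593, 0.805, 0.0]
contact_force: [-0.3, 0.4, -0.0]
gripper_width: 0.0
grasp_force: 0.0
```

>>> {"method": "servo_tool", "body": {
  "motion": [-1,0.03,0,0,0,-1,0.06,0,0,0,-1,0.09,0,0,0,-1,0.12,0,0,0,-1,0.12,0,0,0]
}}

```text
time: 4.97
tool_pos: [0.5733, -0.1444, 0.0681]
tool_rot: [0.0, 0.593, 0.805, -0.0]
contact_force: [-0.1, -2.0, -0.1]
gripper_width: -0.001
grasp_force: 0.9
```

>>> {"method": "servo_tool", "body": {
  "motion": [-1,0.015,0,0,0,-1,0.03,0,0,0,-1,0.045,0,0,0,-1,0.06,0,0,0,-1,0.06,0,0,0]
}}

```text
time: 5.6
tool_pos: [0.5711, -0.1373, 0.0681]
tool_rot: [-0.0, 0.593, 0.805, 0.0]
contact_force: [0.1, -2.7, -0.3]
gripper_width: -0.001
grasp_force: 1.0
```

>>> {"method": "servo_tool", "body": {
  "motion": [-1,0.015,0,0,0,-1,0.03,0,0,0,-1,0.045,0,0,0,-1,0.06,0,0,0,-1,0.06,0,0,0]
}}

```text
time: 6.22
tool_pos: [0.5689, -0.1303, 0.0681]
tool_rot: [-0.0, 0.593, 0.805, 0.0]
contact_force: [-0.7, -2.7, -0.5]
gripper_width: -0.001
grasp_force: 1.0
```

>>> {"method": "servo_tool", "body": {
  "motion": [-1,0.01,0,0,0,-1,0.018,0,0,0,-1,0.018,0,0,0]
}}

```text
time: 6.6
tool_pos: [0.5684, -0.1285, 0.0681]
tool_rot: [-0.0, 0.593, 0.805, -0.0]
contact_force: [-0.9, -2.4, -0.9]
gripper_width: 0.002
grasp_force: 1.3
```

>>> {"method": "servo_tool", "body": {
  "motion": [-1,0.008,0,0,0,-1,0.017,0,0,0,-1,0.017,0,0,0]
}}

```text
time: 6.98
tool_pos: [0.5678, -0.1265, 0.0681]
tool_rot: [-0.0, 0.593, 0.805, 0.0]
contact_force: [-0.5, -2.4, -0.4]
gripper_width: -0.002
grasp_force: 1.2
```

>>> {"method": "servo_tool", "body": {
  "motion": [-1,0.006,0,0,0,-1,0.008,0,0,0,-1,0.008,0,0,0]
}}

```text
time: 7.35
tool_pos: [0.5676, -0.1257, 0.0681]
tool_rot: [-0.0, 0.593, 0.805, 0.0]
contact_force: [-0.6, -2.8, -1.0]
gripper_width: 0.003
grasp_force: 1.4
```

>>> {"method": "servo_tool", "body": {
  "motion": [-1,0.006,0,0,0,-1,0.012,0,0,0,-1,0.012,0,0,0]
}}

```text
time: 7.72
tool_pos: [0.5672, -0.1242, 0.0681]
tool_rot: [-0.0, 0.593, 0.805, 0.0]
contact_force: [-0.4, -3.2, -0.5]
gripper_width: -0.003
grasp_force: 1.3
```

>>> {"method": "servo_tool", "body": {
  "motion": [-1,0.006,0,0,0,-1,0.012,0,0,0,-1,0.012,0,0,0]
}}

```text
time: 8.1
tool_pos: [0.5671, -0.1239, 0.0682]
tool_rot: [0.001, 0.593, 0.805, -0.001]
contact_force: [0.5, -6.7, -2.0]
gripper_width: -0.001
grasp_force: 3.2
```

>>> {"method": "servo_tool", "body": {
  "motion": [-1,0.006,0,0,0,-1,0.01,0,0,0,-1,0.01,0,0,0]
}}

```text
time: 8.48
tool_pos: [0.5671, -0.1239, 0.0683]
tool_rot: [0.002, 0.593, 0.805, -0.001]
contact_force: [1.9, -9.9, -4.8]
gripper_width: 0.003
grasp_force: 5.1
```

>>> {"method": "servo_tool", "body": {
  "motion": [-1,-0.1,0,0,0,-1,-0.25,0,0,0,-1,-0.25,0,-0.3,0,-1,-0.25,0,-0.7,0,-1,-0.25,0,-1,0]
}}

```text
time: 9.1
tool_pos: [0.5761, -0.1511, 0.1905]
tool_rot: [0.001, 0.593, 0.805, 0.001]
contact_force: [0.3, -0.4, 0.2]
gripper_width: -0.002
grasp_force: 0.0
```

>>> {"method": "servo_tool", "body": {
  "motion": [-0.1,0,0,-0.37,0,-0.1,0.3,0,-0.37,0,-0.1,0.62,0,-0.37,0,-0.1,0.62,0,-0.37,0,-0.1,0.62,0,-0.37,0]
}}

```text
time: 9.72
tool_pos: [0.5536, -0.0799, 0.2326]
tool_rot: [0.0, 0.593, 0.805, 0.0]
contact_force: [-0.8, 0.1, 0.8]
gripper_width: 0.446
grasp_force: 0.0
```

```bash
python3 - <<'E'
from h import *
im,d,P,p=grab("wrist"); C=cloud(d,P,p); save("w2.png",im); B=bk(C); np.savez("w2.npz",im=im,C=C,d=d,P=P)
print(manip.state()["tool_pos"],bk(manip.state()["tool_pos"]))
x,y,z=np.moveaxis(B,-1,0)
near=(d>0)&(abs(x-.04)<.1)&(abs(y)<.07)
for a,b in ((-.03,-.027),(.029,.034),(.034,.038),(.047,.05),(.05,.053)):
    m=near&(z>.078)&(z<.095)&(y>a)&(y<b)&(abs(x)<.03); print("pin",a,m.sum(),B[m].mean(0).round(4) if m.any() else 0)
m=near&(z>.08)&(y>.027)&(abs(x)<.02); print("free",B[m].min(0).round(4),B[m].max(0).round(4))
for s in (-20,20):
    m=near&(abs(y-s/1000)<.009)&(z>.084)&(abs(x)<.03); print("cheek",s,B[m].mean(0).round(4),B[m].min(0).round(4),B[m].max(0).round(4))
f=240/np.tan(np.radians(p["fov_y"])/2)
for h in((0,.043,.084),(0,.054,.084),(0,.025,.084)):
    a=np.radians(17.2); w=np.array([.5557+h[0]*np.cos(a)-h[1]*np.sin(a),-.0803+h[0]*np.sin(a)+h[1]*np.cos(a),h[2],1])
    c=np.linalg.inv(P)@w; print(h,p["cx"]+f*c[0]/-c[2],p["cy"]-f*c[1]/-c[2])
crop=im[0:400,120:520]; save("w2c.png",cv2.resize(im[20:260,190:490],None,fx=2.5,fy=2.5))
E
```

```text
[ 0.5536183  -0.08020831  0.23255244] [-0.00196149  0.00070316  0.23255244]
pin -0.03 127 [ 0.0003 -0.0285  0.0857]
pin 0.029 156 [-0.0004  0.0315  0.082 ]
pin 0.034 129 [-0.0004  0.036   0.082 ]
pin 0.047 94 [-0.0002  0.0486  0.0819]
pin 0.05 89 [-0.0007  0.0513  0.0822]
free [-0.0079  0.027   0.08  ] [0.0072 0.0525 0.085 ]
cheek -20 [-0.     -0.0206  0.087 ] [-0.0228 -0.029   0.084 ] [ 0.0128 -0.011   0.2473]
cheek 20 [-0.0023  0.0154  0.2988] [-0.03   0.011  0.084] [0.0299 0.0281 0.3268]
(0, 0.043, 0.084) 320.11284877729537 163.77609938069713
(0, 0.054, 0.084) 320.1594986677266 147.7588650638083
(0, 0.025, 0.084) 320.0386435294913 189.25446236583082
```

View pics/w2c.png

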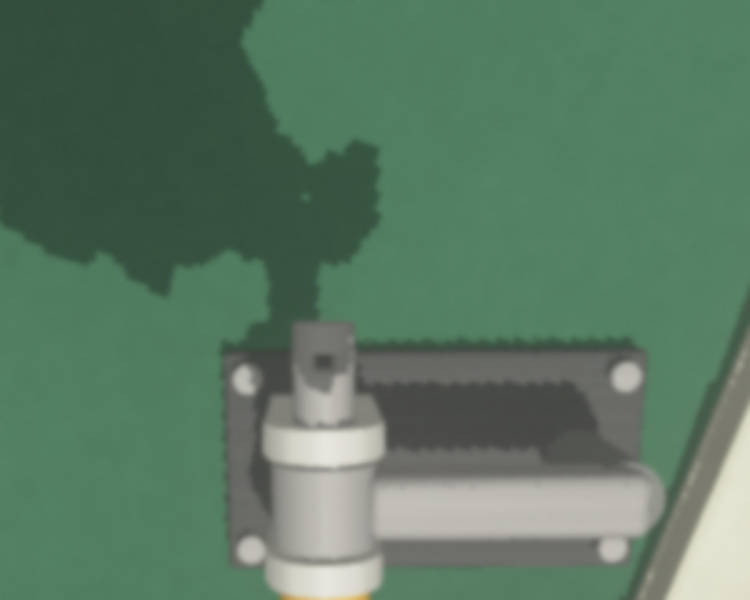

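The pin is home. The crop shows the cross hole at (323,362), which is full-frame (319,165) and within 1 px of my prediction. Now I go to the clip.

>>> {"method": "servo_tool", "body": {
  "motion": [0.3,0.3,0.1,0,0,0.3,0.65,0.2,0,0,0.3,1,0.3,0,0,0.3,1,0.32,0,0]
}}

```text
time: 10.28
tool_pos: [0.5547, 0.0479, 0.2324]
tool_rot: [-0.0, 0.592, 0.806, 0.0]
contact_force: [-0.6, 0.1, 0.1]
gripper_width: 0.65
grasp_force: 0.0
```

>>> {"method": "servo_tool", "body": {
  "motion": [0.3,0.4,0,0,0,0.3,0.8,0,0,0,0.3,1,0,0,0,0.3,1,0,0,0,0.3,1,0,0,0]
}}

```text
time: 10.9
tool_pos: [0.5196, 0.1598, 0.2324]
tool_rot: [0.0, 0.594, 0.805, -0.0]
contact_force: [-0.6, -0.2, 0.1]
gripper_width: 0.653
grasp_force: 0.0
```

```bash
python3 - <<'E'
from h import *
im,d,P,p=grab("wrist"); C=cloud(d,P,p); B=bk(C,manip.state()["tool_pos"][:2],17.2); np.savez("w3.npz",im=im,C=C,d=d,P=P)
print(manip.state()["tool_pos"])
r,g,b=np.moveaxis(im.astype(int),-1,0); x,y,z=np.moveaxis(B,-1,0)   # B: x=tool y, y=tool x, rel. TCP
o=(r>110)&(g<.65*r)&(b<.5*r)&(z>.05)&(z<.12); v,u=np.nonzero(o); print("px",u.min(),u.max(),v.min(),v.max(),o.sum())
for a,e in((.06,.08),(.08,.09),(.09,.1)):
    m=o&(z>a)&(z<e)
    if m.sum()>5: print(a,m.sum(),B[m].mean(0).round(4),np.percentile(B[m],[3,97],0).round(4).tolist())
m=o&(z>.088); print("yaw world rect",cv2.minAreaRect((C[m][:,:2]*1000).astype(np.float32)))
m=(z>.042)&(z<.048)&(r>140)&(b>120)&(abs(x)<.08); print("rack",cv2.minAreaRect((C[m][:,:2]*1000).astype(np.float32)))
for r_ in models.regions_of("wrist","clip"): print(r_["p"],r_["pixel"])
save("w3c.png",cv2.resize(im[0:240,160:480],None,fx=2.5,fy=2.5))
E
```

```text
[0.51955288 0.15976109 0.23245905]
px 305 331 151 162 78
0.08 27 [0.0013 0.0509 0.0889] [[-0.0085, 0.0503, 0.0849], [0.0087, 0.0512, 0.09]]
0.09 51 [-0.004   0.0491  0.0915] [[-0.0085, 0.0444, 0.0902], [0.0062, 0.0513, 0.0934]]
yaw world rect ((504.1293640136719, 207.4361114501953), (18.8486385345459, 6.159713268280029), 37.72419738769531)
rack ((490.5843811035156, 239.58163452148438), (60.071502685546875, 139.57479858398438), 16.949462890625)
0.84 [319.6, 158.8]
0.62 [263.3, 267.9]
0.39 [303.1, 81.8]
```

View pics/w3c.png

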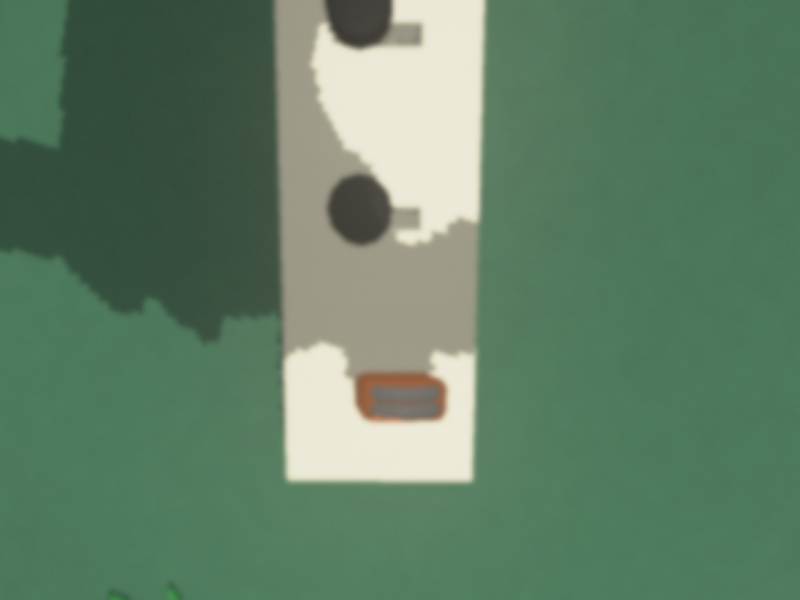

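The crop shows the orange head centred at (401,397), which is full-frame (320.6,158.8) and aligned with the rack. It lies at tool x +45 mm, y +4 mm.

>>> {"method": "servo_tool", "body": {
  "motion": [0.3,0.375,0.033,0.2,0,0.3,0.375,0.033,0.5,0,0.3,0.375,0.033,0.8,0,0.3,0.375,0.033,1,0,0.3,0.375,0.033,1,0]
}}

```text
time: 11.62
tool_pos: [0.508, 0.204, 0.11]
tool_rot: [-0.002, 0.594, 0.805, -0.002]
contact_force: [-0.2, 0.4, 0.9]
gripper_width: 0.653
grasp_force: 0.0
```

>>> {"method": "servo_tool", "body": {
  "motion": [0.3,0,0,0.2,0,0.3,0,0,0.35,0,0.3,0,0,0.42,0,0.3,0,0,0.42,0]
}}

```text
time: 12.12
tool_pos: [0.5092, 0.2052, 0.0618]
tool_rot: [-0.0, 0.593, 0.805, -0.0]
contact_force: [0.6, 0.6, -0.4]
gripper_width: 0.65
grasp_force: 0.0
```

>>> {"method": "servo_tool", "body": {
  "motion": [-0.2,0,0,0,0,-0.5,0,0,0,0,-1,0,0,0,0,-1,0,0,0,0,-1,0,0,0,0]
}}

```text
time: 12.75
tool_pos: [0.5088, 0.2052, 0.0631]
tool_rot: [-0.001, 0.593, 0.805, -0.001]
contact_force: [-4.2, -1.2, 5.6]
gripper_width: 0.277
grasp_force: 58.6
```

>>> {"method": "servo_tool", "body": {
  "motion": [-1,0,0,-0.15,0,-1,0,0,-0.35,0,-1,0,0,-0.6,0,-1,0,0,-0.9,0,-1,0,0,-1,0]
}}

```text
time: 13.38
tool_pos: [0.5114, 0.2059, 0.1865]
tool_rot: [0.002, 0.593, 0.805, 0.003]
contact_force: [0.2, 0.0, -0.9]
gripper_width: 0.271
grasp_force: 58.6
```

```bash
python3 - <<'E'
from h import *
s=manip.state(); print(s["tool_pos"],s["gripper_width"],s["contact_force"])
im,d,P,p=grab("wrist"); np.savez("w4.npz",im=im,d=d,P=P)
save("w4c.png",cv2.resize(im[200:400,215:415],None,fx=3,fy=3))
E
```

```text
[0.51140661 0.20593335 0.1865469 ] 0.27076079764879235 [ 2.43347821e-01  6.59095651e-04 -9.02573251e-01]
```

View pics/w4c.png

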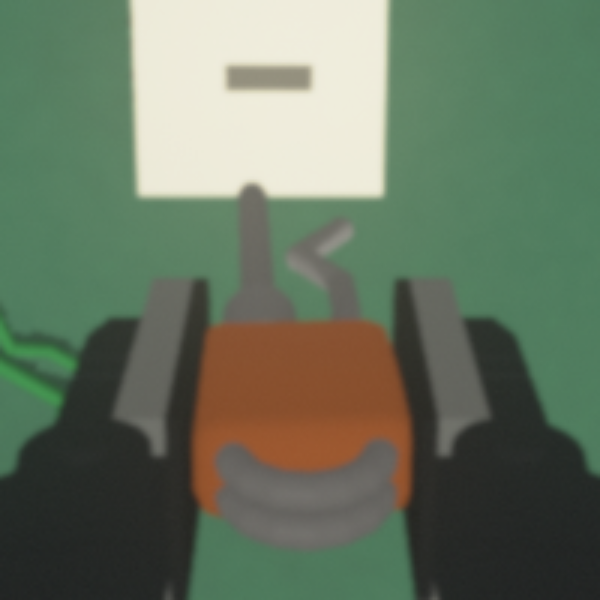

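The crop shows the clip held square. Its leg tip is at (252,185), which is tool offset about (0, -8) mm at z +57 mm, and the bow is on tool +y. Moving over the pin hole.

>>> {"method": "servo_tool", "body": {
  "motion": [-1,-0.25,-0.04,0,0,-1,-0.5,-0.08,0,0,-1,-0.75,-0.12,0,0,-1,-1,-0.15,0,0,-1,-1,-0.15,0,0]
}}

```text
time: 14.05
tool_pos: [0.5273, 0.084, 0.1809]
tool_rot: [-0.001, 0.594, 0.804, -0.001]
contact_force: [0.1, 0.4, -0.8]
gripper_width: 0.268
grasp_force: 58.5
```

>>> {"method": "servo_tool", "body": {
  "motion": [-1,-0.25,-0.04,0,0,-1,-0.5,-0.08,0,0,-1,-0.75,-0.12,0,0,-1,-1,-0.14,0,0,-1,-1,-0.14,0,0]
}}

```text
time: 14.68
tool_pos: [0.5471, -0.0346, 0.1813]
tool_rot: [-0.001, 0.594, 0.804, -0.0]
contact_force: [0.8, 0.8, -1.1]
gripper_width: 0.274
grasp_force: 58.5
```

>>> {"method": "servo_tool", "body": {
  "motion": [-1,-0.03,0,0.1,0,-1,-0.03,0,0.2,0,-1,-0.03,0,0.2,0,-1,-0.03,0,0.2,0]
}}

```text
time: 15.18
tool_pos: [0.5481, -0.0371, 0.1579]
tool_rot: [-0.0, 0.593, 0.805, -0.0]
contact_force: [0.3, 1.0, -0.9]
gripper_width: 0.272
grasp_force: 58.6
```

```bash
python3 - <<'E'
from h import *
s=manip.state(); print(s["tool_pos"],bk(s["tool_pos"]),s["gripper_width"],s["contact_force"])
im,d,P,p=grab("wrist"); np.savez("w5.npz",im=im,d=d,P=P)
save("w5c.png",cv2.resize(im[180:340,225:405],None,fx=3.6,fy=3.6))
E
```

```text
[ 0.54809641 -0.03713941  0.15788439] [0.00549939 0.04347882 0.15788439] 0.27200608944912436 [ 0.25495236  0.97597406 -0.90832775]
```

View pics/w5c.png

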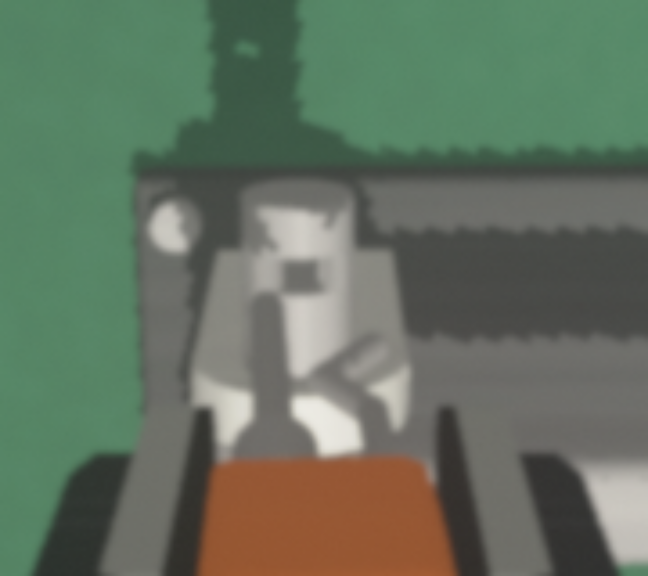

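The crop shows the hole at (303,277) and the leg tip at (267,295). The correction is +5 mm along tool y and -2.4 mm along tool x. I apply it while descending to about 4 mm above the mouth, then look again.

>>> {"method": "servo_tool", "body": {
  "motion": [-1,-0.02,0.041,0,0,-1,-0.02,0.041,0.04,0,-1,-0.02,0.041,0.09,0,-1,-0.02,0.041,0.09,0,-1,-0.02,0.041,0.09,0]
}}

```text
time: 15.85
tool_pos: [0.5535, -0.0385, 0.1471]
tool_rot: [-0.0, 0.593, 0.805, -0.0]
contact_force: [0.1, 0.0, -0.4]
gripper_width: 0.27
grasp_force: 58.6
```

```bash
python3 - <<'E'
from h import *
s=manip.state(); print(s["tool_pos"],bk(s["tool_pos"]),s["gripper_width"],s["contact_force"])
im,d,P,p=grab("wrist"); np.savez("w6.npz",im=im,d=d,P=P)
save("w6c.png",cv2.resize(im[210:330,245:385],None,fx=5,fy=5))
E
```

```text
[ 0.55351094 -0.03848034  0.14713031] [0.01027524 0.04059674 0.14713031] 0.2699438079645808 [ 0.09385095  0.01882696 -0.35166965]
```

View pics/w6c.png

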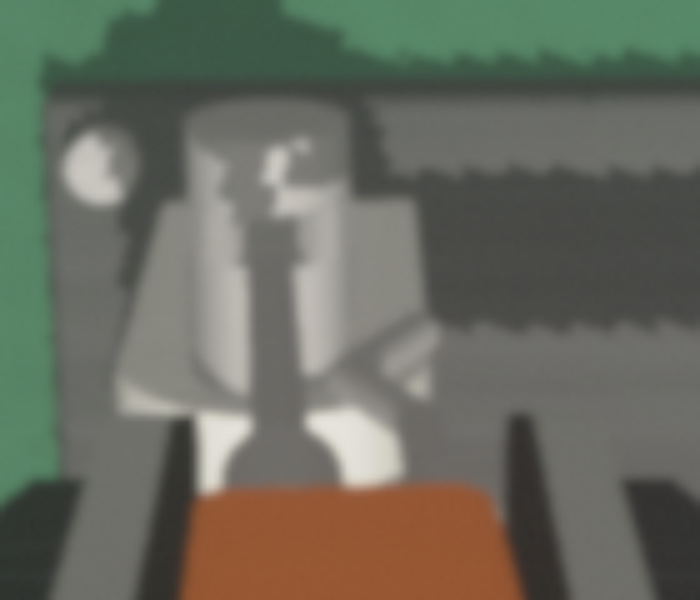

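In the crop, the tip (x≈271) sits directly over the hole (x≈272). Descending gently.

>>> {"method": "servo_tool", "body": {
  "motion": [-1,0.004,0,0.015,0,-1,0.004,0,0.03,0,-1,0.004,0,0.045,0,-1,0.004,0,0.055,0,-1,0.004,0,0.055,0]
}}

```text
time: 16.52
tool_pos: [0.5533, -0.0378, 0.1404]
tool_rot: [-0.0, 0.593, 0.805, 0.0]
contact_force: [-1.1, 1.1, -0.4]
gripper_width: 0.274
grasp_force: 58.5
```

>>> {"method": "servo_tool", "body": {
  "motion": [-1,0,-0.001,0.015,0,-1,0,-0.001,0.03,0,-1,0,-0.002,0.045,0,-1,0,-0.002,0.055,0,-1,0,-0.002,0.055,0]
}}

```text
time: 17.15
tool_pos: [0.5527, -0.0382, 0.1339]
tool_rot: [-0.001, 0.593, 0.805, -0.001]
contact_force: [-2.5, 0.5, 0.4]
gripper_width: 0.271
grasp_force: 58.5
```

>>> {"method": "servo_tool", "body": {
  "motion": [-1,0,-0.004,0.015,0,-1,0,-0.006,0.03,0,-1,0,-0.008,0.05,0,-1,0,-0.01,0.07,0,-1,0,-0.01,0.07,0]
}}

```text
time: 17.77
tool_pos: [0.5518, -0.0384, 0.1251]
tool_rot: [-0.0, 0.593, 0.805, -0.0]
contact_force: [-2.2, 1.1, -0.3]
gripper_width: 0.27
grasp_force: 58.6
```

>>> {"method": "servo_tool", "body": {
  "motion": [-1,0,-0.004,0.015,0,-1,0,-0.006,0.03,0,-1,0,-0.008,0.05,0,-1,0,-0.01,0.07,0,-1,0,-0.01,0.07,0]
}}

```text
time: 18.4
tool_pos: [0.551, -0.0386, 0.1169]
tool_rot: [0.0, 0.593, 0.805, 0.0]
contact_force: [-0.1, 1.0, -0.5]
gripper_width: 0.27
grasp_force: 58.5
```

>>> {"method": "servo_tool", "body": {
  "motion": [-1,0,-0.002,0.015,0,-1,0,-0.003,0.03,0,-1,0,-0.004,0.05,0,-1,0,-0.005,0.05,0]
}}

```text
time: 18.9
tool_pos: [0.5514, -0.0392, 0.1127]
tool_rot: [0.001, 0.593, 0.805, 0.0]
contact_force: [-0.9, 3.3, 6.1]
gripper_width: 0.271
grasp_force: 59.7
```

>>> {"method": "servo_tool", "body": {
  "motion": [-1,0,-0.002,0.015,0,-1,0,-0.003,0.03,0,-1,0,-0.004,0.045,0,-1,0,-0.004,0.045,0]
}}

```text
time: 19.4
tool_pos: [0.5513, -0.0395, 0.1076]
tool_rot: [0.002, 0.593, 0.805, 0.001]
contact_force: [-0.8, 3.0, 5.4]
gripper_width: 0.265
grasp_force: 59.5
```

>>> {"method": "servo_tool", "body": {
  "motion": [-1,0.004,0,0.015,0,-1,0.004,-0.002,0.03,0,-1,0.004,-0.002,0.045,0,-1,0.004,-0.002,0.045,0]
}}

```text
time: 19.9
tool_pos: [0.55, -0.0392, 0.1001]
tool_rot: [0.001, 0.593, 0.805, 0.0]
contact_force: [2.7, -0.2, -1.6]
gripper_width: 0.269
grasp_force: 58.9
```

>>> {"method": "servo_tool", "body": {
  "motion": [-1,0,0,0.015,0,-1,0,0,0.03,0,-1,0,0,0.04,0,-1,0,0,0.04,0]
}}

```text
time: 20.4
tool_pos: [0.5491, -0.0387, 0.0951]
tool_rot: [-0.0, 0.593, 0.805, -0.0]
contact_force: [1.0, 1.1, -1.4]
gripper_width: 0.267
grasp_force: 58.9
```

>>> {"method": "servo_tool", "body": {
  "motion": [-1,0,0,0.01,0,-1,0,0,0.02,0,-1,0,0,0.02,0]
}}

```text
time: 20.78
tool_pos: [0.5495, -0.0388, 0.0939]
tool_rot: [-0.0, 0.593, 0.805, -0.0]
contact_force: [-2.6, 0.6, 4.5]
gripper_width: 0.266
grasp_force: 60.0
```

>>> {"method": "servo_tool", "body": {
  "motion": [-1,0,0,0.008,0,-1,0,0,0.012,0,-1,0,0,0.012,0]
}}

```text
time: 21.15
tool_pos: [0.5497, -0.0388, 0.0937]
tool_rot: [-0.0, 0.593, 0.805, -0.0]
contact_force: [-5.4, 1.1, 10.3]
gripper_width: 0.272
grasp_force: 61.1
```

>>> {"method": "servo_tool", "body": {
  "motion": [-1,0,0,-0.008,0,-0.3,0,0,-0.008,0,0.1,0,0,-0.008,0,0.1,0,0,-0.008,0,0.1,0,0,-0.008,0]
}}

```text
time: 21.78
tool_pos: [0.5494, -0.0387, 0.0925]
tool_rot: [-0.0, 0.593, 0.805, -0.0]
contact_force: [-0.4, 0.1, 0.0]
gripper_width: 0.547
grasp_force: 0.0
```

>>> {"method": "servo_tool", "body": {
  "motion": [0.1,0,0,-0.1,0,0.1,0,0,-0.3,0,0.1,0,0,-0.6,0,0.1,0,0,-0.9,0,0.1,0,0,-1,0]
}}

```text
time: 22.4
tool_pos: [0.5511, -0.039, 0.2167]
tool_rot: [0.003, 0.593, 0.805, 0.001]
contact_force: [0.0, -0.7, -0.4]
gripper_width: 0.55
grasp_force: 0.0
```

>>> {"method": "servo_tool", "body": {
  "motion": [0.1,-0.2,0,-0.1,0,0.1,-0.35,0,-0.15,0,0.1,-0.35,0,-0.15,0]
}}

```text
time: 22.78
tool_pos: [0.5621, -0.0798, 0.2304]
tool_rot: [-0.0, 0.594, 0.804, -0.0]
contact_force: [-0.5, 1.2, -0.0]
gripper_width: 0.55
grasp_force: 0.0
```

```bash
python3 - <<'E'
from h import *
s=manip.state(); print(s["tool_pos"],bk(s["tool_pos"]))
im,d,P,p=grab("wrist"); B=bk(cloud(d,P,p)); x,y,z=np.moveaxis(B,-1,0)
r,g,b=np.moveaxis(im.astype(int),-1,0)
o=(r>110)&(g<.65*r)&(b<.5*r)&(abs(y-.043)<.03)&(abs(x)<.04)
print(o.sum(),B[o].mean(0).round(4),np.percentile(B[o],[2,98],0).round(4))
im2,d2,P2,p2=grab("side"); B=bk(cloud(d2,P2,p2)); x,y,z=np.moveaxis(B,-1,0); r,g,b=np.moveaxis(im2.astype(int),-1,0)
o=(r>110)&(g<.65*r)&(b<.5*r)&(abs(y-.043)<.03)&(abs(x)<.04)
print("side",o.sum(),B[o].mean(0).round(4),np.percentile(B[o],[2,98],0).round(4))
save("w7.png",np.hstack([cv2.resize(im[60:300,200:440],(400,400)),cv2.resize(im2[180:300,240:360],(400,400))]))
E
```

```text
[ 0.56206808 -0.07979839  0.23042721] [ 0.00623162 -0.00140392  0.23042721]
339 [0.0079 0.0438 0.115 ] [[-0.0007  0.0373  0.1008]
 [ 0.0227  0.0465  0.1223]]
side 188 [0.0051 0.0485 0.1855] [[-0.0225  0.038   0.0963]
 [ 0.0232  0.0717  0.5567]]
```

View pics/w7.png

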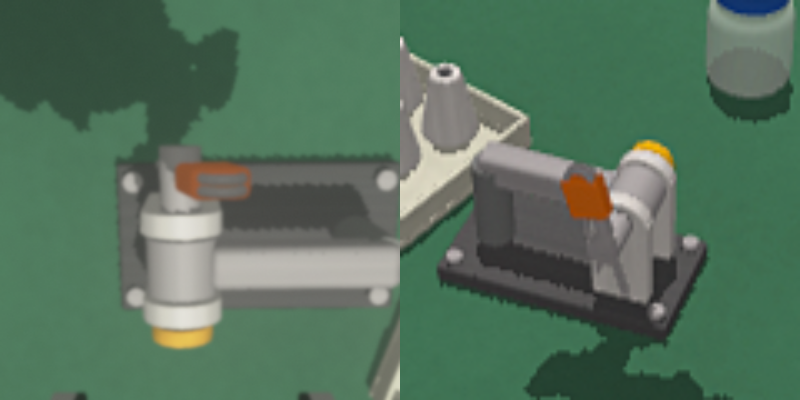

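The picture shows the clip seated on the pin, with its head top at z ≈ 122 mm as expected. The head leans slightly because the pin has rolled. The yellow head is flush, and the gripper is clear. Handing in.

```bash
python3 -c "
from plant import job_done; print(job_done())"
```

```text
the job is handed in; nothing more can be done
None
```

I pushed the pin home (about 10 N), pressed the orange clip through the cross hole until its shoulder sat on the pin (about 10 N), released it, and handed the job in at about 23 s. I got no verdict, and the clip leans a little because the pin rolled after release.

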